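# Clamp the flow cell with the over-center cam lever

### The job

Put the loose steel flow cell flat on the bed of the aluminium cam clamp, between the blue fence and the blue jaw, and slide it along until it is fully home against the green end stop, pressing it there only gently. Let it go, then swing the red cam lever round until it snaps past center to its stop and grips the cell, without forcing it. Let go of everything, leaving the cell clamped home and the other things on the bench where they are.

Things in the scene. Friction and masses are not known exactly. Their poses are not given: they have to be found in the camera images.
- cell: Flow cell: steel block 64 (x) by 44 (y) by 30 mm high, round green windows on its long sides; centred on top a black grip tab 34 (x) by 14 (y) mm, 30 mm high (its top is 60 mm over the underside). 0.3 to 0.55 kg. Origin: centre of the underside; x along the block, z up. Both ends are alike: it may go in either way round. Starts loose on the bench.
- holder: Cam clamp, fixed to the bench. Origin at bench height, x along the channel towards the green stop, y from the blue fence to the lever's side, z up. Aluminium plate 10 mm thick, x -80 to 110, y -75 to 90 mm. Blue fence: inner face at y -47, x 0 to 90, top at z 32 mm, with a splayed lead-in from x -20; the bed before x -20 is open.
- bed (a point): Point on the plate's top, in the holder's frame at x 0, y -25, z 10 mm: middle line of the clamped cell. Axes as the holder's. With the lever open the channel is 49 to 54 mm wide; the closing jaw pushes the cell across onto the fence.
- jaw_face (a point): Middle of the blue sprung jaw's face towards the channel, at holder x 25 mm, y about 7 mm with the lever fully open (up to 5 mm nearer the fence at other starts). The jaw is 44 mm long in x, 22 mm deep, its top 33 mm over the bench.
- stop_zone (a point): Middle of the range in which the green end stop is set, 62 mm along the holder's x, on the bed's middle line, 10 mm over the bench. The stop's true face lies up to 10 mm before or behind this and is not measured: find it by feel. The stop is 36 mm wide, 26 mm high, a dark screw on top to 49 mm over the bench. A gentle push of some 5 N is right; never over 20 N.
- feeler (a joint): Brass indicator pin, 6 mm thick, that sticks 5 mm out of the middle of the green stop's face, 12 mm above the bed; its weak spring (under 0.2 N) hardly resists. 0 = out, 0.005 (m) = pressed flush with the stop's face, that is, the cell is home.
- lever (a joint): Red cam lever, rad, anticlockwise seen from above. At value q the arm points 1.047 + q round from the holder's x towards its y. 0 = open. With the cell in the channel it bites from about 0.8, is stiffest near 1.15 (some 6 to 9 N at the arm's end), passes center near 1.7, then snaps by itself to a hard stop at 2.05 (arm nearly along the holder's -x). Starts at 0 to 0.35.
- pivot (a point): The lever's vertical pivot axis at the mid height of the arm: 43 mm over the bench, in the holder's frame at x 25, y 55 mm. Axes as the holder's.
- lever_end (a point): Middle of the lever's round red end (18 mm thick, 18 mm high), 102 mm from the pivot, 43 mm over the bench. The arm is a bar 12 mm wide, 36 to 50 mm over the bench, to be pushed from its side. The push must stay below 25 N.
- amber_bottle: Bystander, loose: amber glass bottle, 64 mm across, 140 mm tall, closed. Leave it where it is (it may shift by less than 30 mm). Origin: centre of its underside.
- beaker: Bystander, loose: small clear beaker, 66 mm across, 75 mm tall. Leave it where it is (it may shift by less than 30 mm). Origin: centre of its underside.
- jar: Bystander, loose: white jar with blue cap, 56 mm across, 60 mm tall. Leave it where it is (it may shift by less than 30 mm). Origin: centre of its underside.
- cork_ring: Bystander, loose: flat cork flask ring, 90 mm across, 25 mm high. Leave it where it is (it may shift by less than 30 mm). Origin: centre of its underside.
- stopper: Bystander, loose: orange stopper, 28 mm across, 28 mm tall. Leave it where it is (it may shift by less than 30 mm). Origin: centre of its underside.
Not all that is in view belongs to the job. What is shaped like the cell but pink or turquoise is not meant.

How it is judged:
By the outcome, as a careful person would: the job done as asked, in the order asked, and still so for the second after the job is handed in, with the robot touching nothing.
It also fails if it takes over 72 s, if anything falls off the work surface, if the arm or the gripper's body presses on something with over 40 N, if the wrist force passes 120 N, or if a joint passes its speed limit or range.

### The arm

A 6-joint arm with a two-finger parallel gripper is mounted at the origin on the work surface. World frame = base frame: x ahead of the robot, y to its left, z up, the work surface at z = 0. Lengths are in mm, angles in degrees, forces in N, time in s.
With the tool pointing down it reaches from about 425 to 925 mm from the base axis. Payload 12.5 kg.
Tool frame: the origin (TCP) lies midway between the tips of the shut fingers; the grasp point (between the pads) lies 19 mm behind it; z points along the fingers, y is the direction in which the jaws open and shut (so a half turn about z gives the same grasp; the last joint's range is limited). The gripper opens to 85 mm and grips with 20 to 120 N. Pads are 22 mm wide; open, the fingers measure 114 mm over their backs; the gripper's body (76 mm by 85 mm) begins 54 mm behind the grasp point. The pads swing forward as they close: fully open they stand 13 mm farther back than shut.
Start: joints at [68.377, 28.126, 89.318, -0, 62.55, -6.05], TCP at [167.773, 602.077, 231.327] pointing down, gripper open.
Joint ranges: [-177.58, 177.58], [-47.91, 125.51], [2.72, 160], [-65.01, 245.01], [3.68, 167.84], [-153.87, 153.87]. Speed limits (degrees/s): [127.2, 127.2, 159.86, 180, 180, 180].

### API

Orientations are given as a 3x3 rotation matrix whose columns are the frame's x, y, z axes.
In Python, from bench import ctrl, optics gives the robot as it stands. The module is installed in compiled form; this text tells all that it offers.
- The arm moves only by the tool apply_moves, never from a script. Its argument "rows" is a list of rows, each a list of 3 entries, a list of its own where there are three numbers: the opening, from 0 (shut) to 1 (fully open), then the shift along the world's x, y, z in mm, then the turn about the world's z in degrees. In form: [[hand, [tx, ty, tz], turn], ...]. A call has exactly 10 rows; each row shifts and turns the commanded pose from where the row before left it; what a row does not reach is not made up. A row lasts 1/8 s, in which the tool goes at most 62.5 mm and 10.7 degrees, less where a joint would pass 70% of its speed; a pose out of reach is approached as far as the arm can. A call with a gripper value outside its range is refused whole. The fingers move at their own pace and stop on an object; "grip_force" is the grip in N (left out, the last holds). Time passes only in rows, so rows that do not move let the fingers close, or fill a call up. It gives the time, the measured TCP pose, the force and the opening at its end, in the units of the state.
- ctrl.read_state(): the state, without advancing time (a new reading comes with each control period).
- optics.capture(name): name is "scene" or "top"; returns (picture, depth): 384x512x3 uint8, red, green, blue; 384x512 float32, mm along the optical axis (not along the pixel's ray), 0 where there is no reading.
- optics.camera_params(name): a dict with "fov_y" (degrees; the focal length in pixels is half the picture's height over the tangent of half this angle, whatever the lens; pixels are square), "cx", "cy" (the principal point, pixels), "k1" (the pictures are not rectified: a ray, as slopes to the right and down, at radius r is drawn at 1 + k1 r^2 times it, then the intrinsics apply), "T" (4x4, takes a point from camera to world coordinates). Camera axes: x right, y down, z forward; pixel columns grow to the right and rows downward; lengths in mm; the calibration is good to about 2 mm. A picture is of the moment at which its call begins. camera_params takes no time and is no camera call.
- ctrl.job_done(): hands the job in, once; it reports no verdict.
The state is a dict: "clock": time; "qpos": joint angles; "joint_vel": joint speeds; "tau": joint torques, N m; "tcp_pos": TCP position; "eef_rot": TCP orientation; "ft_force": force on the tool from outside, world axes, zero at the start; "torque": the same for the moment, N m; "width": opening from 0.0 (shut) to 1.0 (fully open).
Only numpy, scipy, OpenCV 4.12 (cv2) and the standard library are available. Lean on these libraries where they do the work, as an engineer would, in place of code of your own. Each camera call takes 0.05 s, during which the arm holds its last target. There are 200 camera calls.

## Working session

There is one attempt and no reset: what is moved stays moved. The work goes in short steps, Python scripts to look and compute and a tool call to move; the robot and the scene stay as the last step left them, time stands still between calls to the robot, and variables do not carry over. Pictures are saved under pics/ and viewed, about 8 in all and at most 12, crops included, and the job is handed in when it is done.

Besides the shell and the picture viewer there is one more tool, called after "Request:" by a JSON object that holds its "fn" and its "kwargs", one argument or row to a line. apply_moves: Moves the arm, as the interface text tells. Its arguments: {"type":"object","properties":{"rows":{"type":"array"},"grip_force":{"type":"number"}},"required":["rows"]}

```bash
mkdir -p pics
cat > h.py <<'E'
import numpy as np, cv2
from bench import ctrl, optics
def cap(n):
    p,d=optics.capture(n); c=optics.camera_params(n); return p,d,c
def save(f,p): cv2.imwrite('pics/'+f,cv2.cvtColor(p,cv2.COLOR_RGB2BGR))
def rays(c,uv):
    f=192/np.tan(np.radians(c['fov_y'])/2)
    K=np.array([[f,0,c['cx']],[0,f,c['cy']],[0,0,1]])
    q=cv2.undistortPoints(np.float64(uv).reshape(-1,1,2),K,np.array([c['k1'],0,0,0.])).reshape(-1,2)
    return np.c_[q,np.ones(len(q))]
def plane(c,uv,z):
    T=np.array(c['T']); r=rays(c,uv)@T[:3,:3].T; o=T[:3,3]
    return o+r*((z-o[2])/r[:,2])[:,None]
def bydepth(c,uv,d):
    T=np.array(c['T']); uv=np.array(uv).reshape(-1,2)
    dd=d[uv[:,1].astype(int),uv[:,0].astype(int)]
    return (rays(c,uv)*dd[:,None])@T[:3,:3].T+T[:3,3]
E
python3 - <<'E'
from h import *
for n in('scene','top'):
    p,d,c=cap(n); save(n+'0.png',p); print(n,{k:np.round(v,3).tolist() for k,v in c.items()})
    np.savez(n+'0.npz',p=p,d=d)
s=ctrl.read_state(); print(s)
E
```

```text
scene {'fov_y': 51.079, 'cx': 256.118, 'cy': 193.941, 'k1': -0.103, 'T': [[0.874, 0.416, -0.252, 720.822], [0.486, -0.759, 0.433, -477.369], [-0.011, -0.501, -0.865, 814.552], [0.0, 0.0, 0.0, 1.0]]}
top {'fov_y': 43.584, 'cx': 249.431, 'cy': 181.039, 'k1': 0.013, 'T': [[0.03, -0.978, 0.207, 221.803], [-1.0, -0.03, 0.004, -117.574], [0.002, -0.207, -0.978, 1378.662], [0.0, 0.0, 0.0, 1.0]]}
{'clock': 0.1, 'qpos': array([ 6.83770395e+01,  2.81616298e+01,  8.93467204e+01, -4.91926654e-04,
        6.25508096e+01, -6.05119456e+00]), 'joint_vel': array([-0.07371074, -0.14418551, -0.02795089,  0.0565595 ,  0.02982209,
        0.03101244]), 'tau': array([ 2.77073697e-03, -6.19444656e+01, -2.62026930e+01, -1.13394647e-04,
        2.85409827e-03, -1.66124710e-05]), 'tcp_pos': array([167.69011686, 601.87073801, 230.77551042]), 'eef_rot': array([[-9.63296012e-01,  2.68441156e-01, -3.73402017e-04],
       [ 2.68441396e-01,  9.63295536e-01, -9.62679059e-04],
       [ 1.01273817e-04, -1.02758146e-03, -9.99999467e-01]]), 'ft_force': array([ 0.22495778, -0.28384079,  1.60931124]), 'torque': array([0.01197231, 0.01274244, 0.05133716]), 'width': 1.0009537496945906}
```

View pics/top0.png

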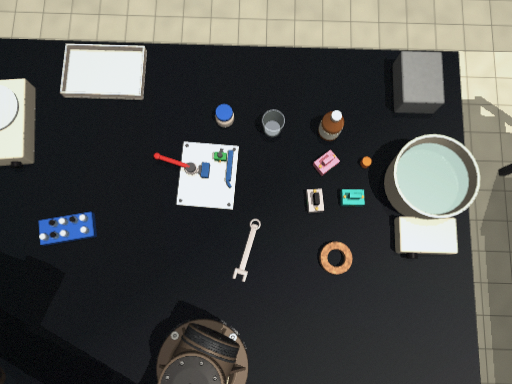

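View pics/scene0.png

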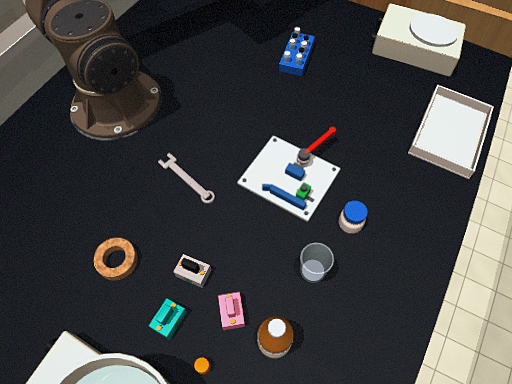

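Three cell-shaped things appear in the top view: pale steel with a black tab at (315,200), pink at (327,162) and turquoise at (353,197). Only the one at (315,200) fits the description. The clamp plate is at about (208,176), with the lever pointing to the upper left. I'll confirm the cell in a crop and measure.

Run:
```python
from h import *
z=np.load('top0.npz'); p=z['p']; z2=np.load('scene0.npz')
a=cv2.resize(cv2.cvtColor(p[135:225,150:250],cv2.COLOR_RGB2BGR),(400,360),interpolation=2)
b=cv2.resize(cv2.cvtColor(p[135:225,290:390],cv2.COLOR_RGB2BGR),(400,360),interpolation=2)
cv2.imwrite('pics/crop1.png',np.hstack([a,b]))
ctr={}
for n,zz,roi,croi in(('top',z,(170,130,80,90),(300,180,28,40)),('scene',z2,(230,120,120,110),(165,240,55,55))):
    p,d=zz['p'],zz['d']; c=optics.camera_params(n); hsv=cv2.cvtColor(p,cv2.COLOR_RGB2HSV)
    def msk(lo,hi,r):
        m=cv2.inRange(hsv,np.array(lo),np.array(hi)); k=np.zeros_like(m); x,y,w,h=r; k[y:y+h,x:x+w]=255; return m&k
    # plate: all non-dark
    m=msk((0,0,110),(180,60,255),roi); m=cv2.morphologyEx(m,cv2.MORPH_CLOSE,np.ones((9,9)))
    cn=max(cv2.findContours(m,0,2)[0],key=cv2.contourArea); w=plane(c,cn.reshape(-1,2),10)[:,:2]
    r=cv2.minAreaRect(w.astype(np.float32)); print(n,'plate',r,np.round(cv2.boxPoints(r),1).tolist())
    m=msk((0,0,70),(180,90,255),croi); cn=max(cv2.findContours(m,0,2)[0],key=cv2.contourArea)
    w=plane(c,cn.reshape(-1,2),30)[:,:2]; r=cv2.minAreaRect(w.astype(np.float32)); print(' cell@30',r)
    ys,xs=np.nonzero(m); W=bydepth(c,np.c_[xs,ys],d); print(' cell depth z pct',np.percentile(W[:,2],[5,50,95]))
    # tab by depth
    x,y,w_,h=croi; gy,gx=np.mgrid[y:y+h,x:x+w_]; uv=np.c_[gx.ravel(),gy.ravel()]; W=bydepth(c,uv,d)
    s=W[(W[:,2]>50)&(W[:,2]<70)]; print(' tab pts',len(s),s.mean(0) if len(s) else'', cv2.minAreaRect(s[:,:2].astype(np.float32)) if len(s)>4 else'')
    s=W[(W[:,2]>24)&(W[:,2]<38)]; print(' blk pts',len(s),s.mean(0), cv2.minAreaRect(s[:,:2].astype(np.float32)))
    rr=(150,120,80,90) if n=='top' else (230,115,130,110)
    for nm,lo,hi,h in(('red1',(0,150,90),(8,255,255),43),('red2',(172,150,90),(180,255,255),43),('green',(45,120,60),(75,255,255),36),('blue',(100,120,50),(125,255,255),32)):
        m=msk(lo,hi,rr); 
        for cc in cv2.findContours(m,0,2)[0]:
            if cv2.contourArea(cc)<8: continue
            w=plane(c,cc.reshape(-1,2),h)[:,:2]; print(' ',nm,cv2.contourArea(cc),np.round(w.mean(0)),'box',np.round(cv2.boxPoints(cv2.minAreaRect(w.astype(np.float32)))).tolist())
```

```text
top plate ((527.455810546875, 10.656967163085938), (164.67491149902344, 192.00289916992188), 86.9063491821289) [[427.20001220703125, -66.4000015258789], [618.9000244140625, -76.69999694824219], [627.7999877929688, 87.69999694824219], [436.0, 98.0999984741211]]
 cell@30 ((457.88360595703125, -300.2185974121094), (67.8070068359375, 46.00223159790039), 6.170780181884766)
 cell depth z pct [10.9495784  28.87672503 37.232562  ]
 tab pts 64 [ 456.87487031 -300.64183407   58.56118405] ((457.297607421875, -300.69671630859375), (33.61375427246094, 13.954913139343262), 8.564900398254395)
 blk pts 258 [ 455.94450234 -300.15605189   29.56897887] ((457.9728088378906, -300.66259765625), (64.57801818847656, 44.71229553222656), 4.9589457511901855)
  red1 129.5 [558. 114.] box [[531.0, 69.0], [548.0, 63.0], [584.0, 161.0], [566.0, 168.0]]
  green 43.5 [577. -22.] box [[565.0, -40.0], [587.0, -41.0], [589.0, -8.0], [567.0, -7.0]]
  blue 83.5 [530.  18.] box [[514.0, 27.0], [515.0, 7.0], [556.0, 8.0], [556.0, 29.0]]
  blue 59.0 [527. -50.] box [[490.0, -46.0], [491.0, -54.0], [594.0, -50.0], [594.0, -4
[... 507 characters left out ...]
1, -302.3586120605469), (33.85460662841797, 14.78800106048584), 5.139648914337158)
 blk pts 491 [ 464.92153314 -305.11431896   30.02221788] ((460.8579406738281, -302.5329895019531), (65.20376586914062, 45.30351257324219), 6.209952354431152)
  red1 158.5 [559. 116.] box [[537.0, 66.0], [557.0, 61.0], [585.0, 165.0], [565.0, 170.0]]
  green 78.0 [583. -29.] box [[571.0, -9.0], [571.0, -49.0], [594.0, -49.0], [593.0, -9.0]]
  blue 296.5 [696. -24.] box [[672.0, -1.0], [694.0, -56.0], [725.0, -43.0], [703.0, 11.0]]
  blue 314.5 [556. -59.] box [[494.0, -67.0], [602.0, -71.0], [603.0, -49.0], [494.0, -46.0]]
  blue 176.0 [543.   9.] box [[519.0, -3.0], [563.0, -5.0], [565.0, 26.0], [520.0, 28.0]]
```

View pics/crop1.png

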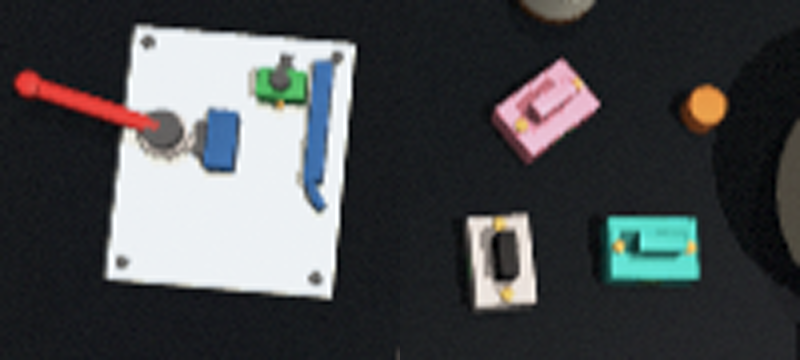

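The crop confirms that the block at (505,255) is the steel cell with a black tab. Both views put it at about (459,-301.5) with its yaw at +5.5°. The plate measures 165x192 mm with its yaw at -3.1°, so the holder origin is about (513,5). The lever is at q≈0.27. Next I'll move round the base, keeping within reach, to above the cell.

Request:
{"fn": "apply_moves", "kwargs": {
  "rows": [
    [0.5, [47, -29, 0], 2],
    [0.5, [47, -29, 0], 2],
    [0.5, [47, -29, 0], 2],
    [0.5, [47, -29, 0], 2],
    [0.5, [47, -29, 0], 2],
    [0.5, [47, -29, 0], 2],
    [0.5, [28, -47, 0], 2],
    [0.5, [28, -47, 0], 2],
    [0.5, [28, -47, 0], 2],
    [0.5, [28, -47, 0], 2]
  ],
  "grip_force": 40
}}

```text
clock: 1.35
tcp_pos: [562.4, 238.4, 231.1]
eef_rot: [[-0.997, -0.078, -0.0], [-0.078, 0.997, -0.0], [0.0, -0.0, -1.0]]
ft_force: [0.7, 0.3, -0.2]
width: 0.496
```

Request:
{"fn": "apply_moves", "kwargs": {
  "rows": [
    [0.5, [28, -47, 0], 1],
    [0.5, [28, -47, 0], 0],
    [0.5, [-4, -50, 0], 0],
    [0.5, [-4, -50, 0], 0],
    [0.5, [-4, -50, 0], 0],
    [0.5, [-4, -50, 0], 0],
    [0.5, [-4, -50, 0], 0],
    [0.5, [-28, -40, 0], 0],
    [0.5, [-28, -40, 0], 0],
    [0.5, [-28, -40, 0], 0]
  ]
}}

```text
clock: 2.6
tcp_pos: [512.7, -225.1, 231.0]
eef_rot: [[-0.996, -0.095, -0.0], [-0.095, 0.996, 0.0], [0.0, 0.0, -1.0]]
ft_force: [1.1, -1.1, -0.3]
width: 0.502
```

```bash
cat > st.py <<'E'
from h import *
s=ctrl.read_state(); R=s['eef_rot']
print(round(s['clock'],2),'tcp',s['tcp_pos'].round(1),'yawY',np.degrees(np.arctan2(R[1,1],R[0,1])).round(2),'tilt',R[:,2].round(3),'F',s['ft_force'].round(2),'w',round(s['width'],3),'q',s['qpos'].round(1))
E
python3 st.py
```

```text
2.6 tcp [ 512.7 -225.1  231. ] yawY 95.43 tilt [-0.  0. -1.] F [ 1.08 -1.06 -0.33] w 0.502 q [ -30.5   22.9   98.6    0.    58.6 -125.9]
```

Request:
{"fn": "apply_moves", "kwargs": {
  "rows": [
    [0.5, [-27, -38, 0], 0],
    [0.5, [-27, -39, 0], 0],
    [0.5, [0, 0, -30], 0],
    [0.5, [0, 0, -30], 0],
    [0.5, [0, 0, -30], 0],
    [0.5, [0, 0, -30], 0],
    [0.5, [0, 0, -20], 0],
    [0.5, [0, 0, -16], 0],
    [0.5, [0, 0, 0], 0],
    [0.5, [0, 0, 0], 0]
  ]
}}

```text
clock: 3.85
tcp_pos: [460.1, -301.1, 75.9]
eef_rot: [[-0.996, -0.095, 0.001], [-0.095, 0.996, -0.0], [-0.001, -0.0, -1.0]]
ft_force: [0.4, 0.6, 0.6]
width: 0.502
```

```bash
python3 st.py
python3 - <<'E'
from h import *
p,d,c=cap('scene'); p2,_,_=cap('top')
a=cv2.resize(p[190:310,130:250],(540,540),interpolation=2); save('g1.png',a)
E
```

```text
3.85 tcp [ 460.1 -301.1   75.9] yawY 95.43 tilt [ 0.001 -0.    -1.   ] F [0.39 0.56 0.58] w 0.502 q [ -40.1   34.1  108.3    0.    37.6 -135.5]
```

View pics/g1.png

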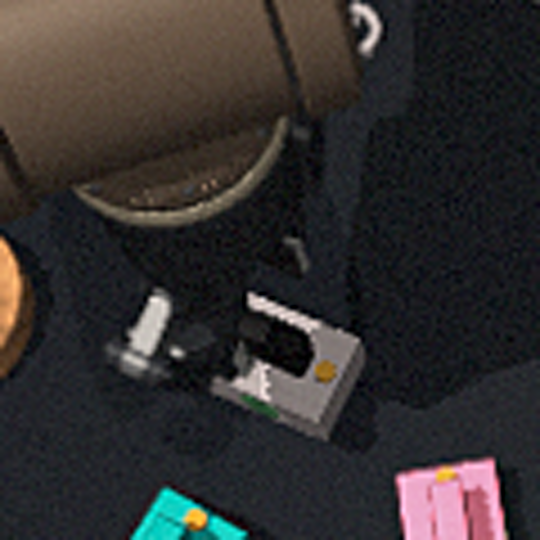

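The fingers straddle the black tab, around (275,340) in the crop. Next: descend and grip.

Request:
{"fn": "apply_moves", "kwargs": {
  "rows": [
    [0.5, [0, 0, -15], 0],
    [0.5, [0, 0, -15], 0],
    [0.5, [0, 0, -9], 0],
    [0.5, [0, 0, 0], 0],
    [0, [0, 0, 0], 0],
    [0, [0, 0, 0], 0],
    [0, [0, 0, 0], 0],
    [0, [0, 0, 0], 0],
    [0, [0, 0, 0], 0],
    [0, [0, 0, 0], 0]
  ]
}}

```text
clock: 5.2
tcp_pos: [460.0, -301.1, 36.8]
eef_rot: [[-0.996, -0.095, 0.001], [-0.095, 0.996, -0.0], [-0.001, -0.001, -1.0]]
ft_force: [-0.8, -0.1, 5.3]
width: 0.158
```

```bash
python3 st.py
```

```text
5.2 tcp [ 460.  -301.1   36.8] yawY 95.43 tilt [ 0.001 -0.    -1.   ] F [-0.83 -0.09  5.27] w 0.158 q [ -40.1   37.7  109.5    0.    32.8 -135.5]
```

Request:
{"fn": "apply_moves", "kwargs": {
  "rows": [
    [0, [0, 0, 15], 0],
    [0, [0, 0, 22], 0],
    [0, [0, 0, 23], 0],
    [0, [0, 30, 0], -1],
    [0, [0, 42, 0], -1.5],
    [0, [0, 45, 0], -1.5],
    [0, [1, 45, 0], -1.5],
    [0, [1, 45, 0], -1.5],
    [0, [1, 45, 0], -1.5],
    [0, [1, 35, 0], 0]
  ],
  "grip_force": 60
}}

```text
clock: 6.45
tcp_pos: [463.4, -12.2, 96.8]
eef_rot: [[-0.999, 0.053, -0.0], [0.053, 0.999, 0.0], [0.0, 0.0, -1.0]]
ft_force: [0.4, 0.1, -3.5]
width: 0.152
```

```bash
python3 st.py
python3 - <<'E'
from h import *
p,d,c=cap('scene'); p2,_,_=cap('top')
a=cv2.resize(p[110:250,190:350],(640,560),interpolation=2); save('g2.png',a)
E
```

```text
6.45 tcp [463.4 -12.2  96.8] yawY 86.94 tilt [-0.  0. -1.] F [ 0.37  0.12 -3.51] w 0.152 q [ -9.7  27.2 119.3   0.   33.5 -96.6]
```

View pics/g2.png

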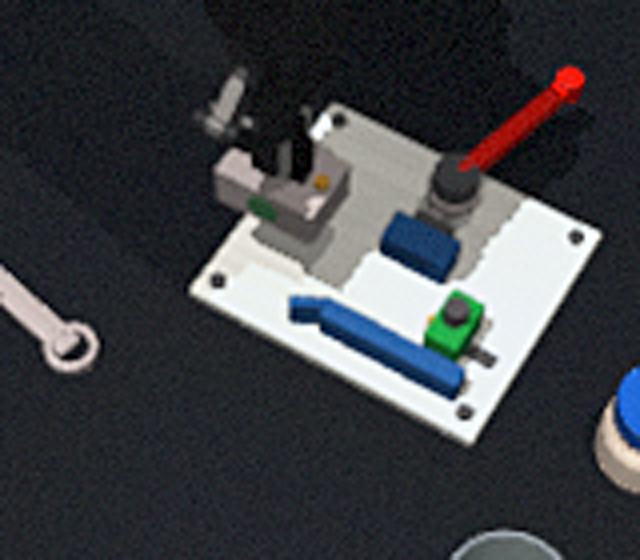

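The cell hangs level in the grip, and the fence, jaw and stop are in clear view. I'll measure the fence and jaw inner edges and the held cell in the same views, so calibration bias cancels.

Run:
```python
from h import *
R=np.array([[np.cos(a:=np.radians(-3.08)),-np.sin(a)],[np.sin(a),np.cos(a)]]); O=np.array([513.2,5.3])
for n,roi in(('scene',(190,110,160,140)),('top',(165,130,80,90))):
    p,d,c=cap(n); hsv=cv2.cvtColor(p,cv2.COLOR_RGB2HSV); x,y,w,h=roi
    gy,gx=np.mgrid[y:y+h,x:x+w]; uv=np.c_[gx.ravel(),gy.ravel()]; W=bydepth(c,uv,d); H=hsv[uv[:,1],uv[:,0]]
    P=(W[:,:2]-O)@R
    blue=(H[:,0]>100)&(H[:,0]<125)&(H[:,1]>120)&(H[:,2]>40)
    for nm,m in(('fence',blue&(P[:,0]>5)&(P[:,0]<85)&(P[:,1]<-35)&(abs(W[:,2]-32)<3)),('jaw',blue&(P[:,1]>-10)&(P[:,1]<40)&(abs(W[:,2]-33)<3)),
      ('cellblk',(P[:,0]<0)&(abs(W[:,2]-90)<3)&(H[:,2]>60)&(H[:,1]<90)),('green',(H[:,0]>45)&(H[:,0]<75)&(H[:,1]>120)&(abs(W[:,2]-36)<4)&(P[:,0]>30)),
      ('red',((H[:,0]<8)|(H[:,0]>172))&(H[:,1]>150)&(W[:,2]>38))):
        q=P[m]
        if len(q)>4: print(n,nm,len(q),'z',W[m,2].mean().round(1),'x',np.percentile(q[:,0],[1,99]).round(1),'y',np.percentile(q[:,1],[1,99]).round(1))
s=ctrl.read_state(); print('tcp holder',((s['tcp_pos'][:2]-O)@R).round(1))
```

```text
scene fence 161 z 31.9 x [ 5.8 83.8] y [-62.5 -50.8]
scene jaw 125 z 32.8 x [ 6.  47.8] y [ 2.4 22.6]
scene cellblk 232 z 89.8 x [-78.2 -15.8] y [-41.9   0.1]
scene green 77 z 36.2 x [60.4 81. ] y [-44.1 -11.8]
scene red 224 z 55.2 x [25.1 58.9] y [-17.  157.4]
top red 14 z 48.3 x [35.2 47.1] y [119.5 129.3]
tcp holder [-48.4 -21.4]
```

The scene view puts the channel middle at about y=-24.5 in my frame, and the top view puts it at about -22. I'll aim for -23.5 and lower the cell onto the open bed.

Request:
{"fn": "apply_moves", "kwargs": {
  "rows": [
    [0, [0, -2, -10], 0],
    [0, [0, 0, -15], 0],
    [0, [0, 0, -12], 0],
    [0, [0, 0, -7], 0],
    [0, [0, 0, -3], 0],
    [0, [0, 0, -1], 0],
    [0, [0, 0, -1], 0],
    [0, [0, 0, -0.5], 0],
    [0, [0, 0, 0], 0],
    [0, [0, 0, 0], 0]
  ]
}}

```text
clock: 7.9
tcp_pos: [463.8, -15.9, 46.9]
eef_rot: [[-0.999, 0.054, 0.0], [0.054, 0.999, 0.0], [-0.0, 0.0, -1.0]]
ft_force: [0.0, 0.6, -3.8]
width: 0.154
```

```bash
python3 st.py
python3 - <<'E'
from h import *
p,d,c=cap('scene')
a=cv2.resize(p[110:250,190:350],(640,560),interpolation=2); save('g3.png',a)
E
```

```text
7.9 tcp [463.8 -15.9  46.9] yawY 86.93 tilt [ 0.  0. -1.] F [ 0.04  0.63 -3.81] w 0.154 q [-10.1  32.7 121.2   0.   26.1 -97.1]
```

View pics/g3.png

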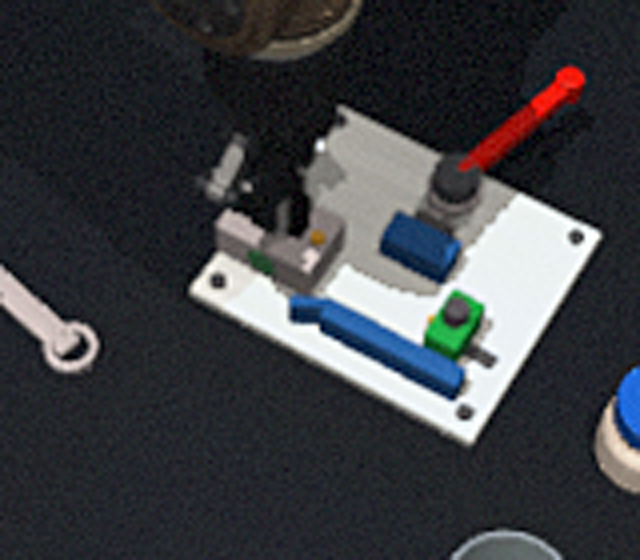

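Request:
{"fn": "apply_moves", "kwargs": {
  "rows": [
    [0, [0, 0, -0.3], 0],
    [0, [0, 0, 0], 0],
    [0, [0, 0, -0.3], 0],
    [0, [0, 0, 0], 0],
    [0, [0, 0, -0.3], 0],
    [0, [0, 0, 0], 0],
    [0, [0, 0, 0], 0],
    [0, [0, 0, 0], 0],
    [0, [0, 0, 0], 0],
    [0, [0, 0, 0], 0]
  ]
}}

```text
clock: 9.2
tcp_pos: [463.8, -15.9, 46.8]
eef_rot: [[-0.999, 0.054, 0.001], [0.054, 0.999, -0.0], [-0.001, -0.0, -1.0]]
ft_force: [-3.6, 0.8, 16.6]
width: 0.15
```

```bash
python3 st.py
python3 - <<'E'
from h import *
R=np.array([[np.cos(a:=np.radians(-3.08)),-np.sin(a)],[np.sin(a),np.cos(a)]]); O=np.array([513.2,5.3])
p,d,c=cap('scene'); hsv=cv2.cvtColor(p,cv2.COLOR_RGB2HSV); x,y,w,h=190,110,160,140
gy,gx=np.mgrid[y:y+h,x:x+w]; uv=np.c_[gx.ravel(),gy.ravel()]; W=bydepth(c,uv,d); H=hsv[uv[:,1],uv[:,0]]
P=(W[:,:2]-O)@R
b=(H[:,0]>100)&(H[:,0]<125)&(H[:,1]>120)&(H[:,2]>40)
for nm,m in(('fence',b&(P[:,0]>5)&(P[:,1]<-35)&(abs(W[:,2]-32)<2)),('jaw',b&(P[:,1]>-10)&(P[:,1]<40)&(abs(W[:,2]-33)<2)),('cell',(P[:,0]<-5)&(abs(W[:,2]-40)<2))):
    q=P[m]; print(nm,len(q),W[m,2].mean().round(1),cv2.minAreaRect(q.astype(np.float32)),'y',np.percentile(q[:,1],[0,2,98,100]).round(1))
    for lo in range(-80,90,15):
        k=q[(q[:,0]>=lo)&(q[:,0]<lo+15)]
        if len(k)>5: print('   x',lo,k[:,1].min().round(1),k[:,1].max().round(1))
E
```

```text
9.2 tcp [463.8 -15.9  46.8] yawY 86.93 tilt [ 0.001 -0.    -1.   ] F [-3.63  0.82 16.57] w 0.15 q [-10.1  32.8 121.2   0.   26.  -97.1]
fence 146 32.0 ((47.957366943359375, -56.51000213623047), (85.63887786865234, 13.01086711883545), 0.7076396346092224) y [-62.9 -62.5 -51.1 -49.7]
   x -5 -61.4 -52.6
   x 10 -61.8 -52.5
   x 25 -62.5 -51.0
   x 40 -62.1 -51.9
   x 55 -62.9 -50.5
   x 70 -62.6 -49.7
   x 85 -62.1 -52.4
jaw 107 32.9 ((27.078113555908203, 12.232892990112305), (20.31729507446289, 41.89227294921875), 89.3018798828125) y [ 1.9  2.3 22.  22.3]
   x -5 3.5 19.5
   x 10 2.2 21.4
   x 25 2.8 22.3
   x 40 1.9 21.1
cell 183 40.0 ((-46.509674072265625, -24.59080696105957), (64.03206634521484, 44.253360748291016), 1.4856570959091187) y [-47.1 -46.3  -3.8  -2. ]
   x -80 -46.7 -31.7
   x -65 -47.1 -31.8
   x -50 -45.7 -7.6
   x -35 -46.3 -2.0
   x -20 -45.2 -4.0
```

The cell is on the bed, with the 20 N rise showing stiff contact. In the scene view it sits centred, with about 4.5 mm clear on both sides. I'll ease off and slide in.

Request:
{"fn": "apply_moves", "kwargs": {
  "rows": [
    [0, [0, 0, 0.7], 0],
    [0, [0, 0, 0], 0],
    [0, [5, -0.27, 0], 0],
    [0, [6, -0.32, 0], 0],
    [0, [6, -0.32, 0], 0],
    [0, [6, -0.32, 0], 0],
    [0, [6, -0.32, 0], 0],
    [0, [6, -0.32, 0], 0],
    [0, [6, -0.32, 0], 0],
    [0, [4, -0.21, 0], 0]
  ]
}}

```text
clock: 10.5
tcp_pos: [508.9, -18.3, 46.8]
eef_rot: [[-0.999, 0.054, -0.0], [0.054, 0.999, 0.0], [0.0, 0.0, -1.0]]
ft_force: [-3.5, -0.3, 7.7]
width: 0.147
```

Request:
{"fn": "apply_moves", "kwargs": {
  "rows": [
    [0, [2, -0.1, 0], 0],
    [0, [2, -0.1, 0], 0],
    [0, [2, -0.1, 0], 0],
    [0, [2, -0.1, 0], 0],
    [0, [2, -0.1, 0], 0],
    [0, [1, -0.05, 0], 0],
    [0, [1, -0.05, 0], 0],
    [0, [0, 0, 0], 0],
    [0, [0, 0, 0], 0],
    [0, [0, 0, 0], 0]
  ]
}}

```text
clock: 11.75
tcp_pos: [520.9, -18.9, 46.8]
eef_rot: [[-0.999, 0.054, 0.0], [0.054, 0.999, 0.0], [-0.0, 0.0, -1.0]]
ft_force: [-1.0, -0.4, 5.0]
width: 0.151
```

```bash
python3 st.py
```

```text
11.75 tcp [520.9 -18.9  46.8] yawY 86.93 tilt [ 0.  0. -1.] F [-1.02 -0.37  5.01] w 0.151 q [ -9.3  35.4 113.2   0.   31.4 -96.3]
```

Request:
{"fn": "apply_moves", "kwargs": {
  "rows": [
    [0, [1, -0.05, 0], 0],
    [0, [1, -0.05, 0], 0],
    [0, [1, -0.05, 0], 0],
    [0, [1, -0.05, 0], 0],
    [0, [1, -0.05, 0], 0],
    [0, [1, -0.05, 0], 0],
    [0, [1, -0.05, 0], 0],
    [0, [1, -0.05, 0], 0],
    [0, [1, -0.05, 0], 0],
    [0, [0, 0, 0], 0]
  ]
}}

```text
clock: 13.0
tcp_pos: [529.8, -19.4, 46.8]
eef_rot: [[-0.999, 0.054, 0.0], [0.054, 0.999, 0.0], [-0.0, 0.0, -1.0]]
ft_force: [-2.5, 0.3, 5.2]
width: 0.155
```

```bash
cat > gap.py <<'E'
from h import *
import sys
R=np.array([[np.cos(a:=np.radians(-3.08)),-np.sin(a)],[np.sin(a),np.cos(a)]]); O=np.array([513.2,5.3])
p,d,c=cap('scene'); hsv=cv2.cvtColor(p,cv2.COLOR_RGB2HSV); x,y,w,h=190,110,160,140
gy,gx=np.mgrid[y:y+h,x:x+w]; uv=np.c_[gx.ravel(),gy.ravel()]; W=bydepth(c,uv,d); H=hsv[uv[:,1],uv[:,0]]
P=(W[:,:2]-O)@R
g=(H[:,0]>45)&(H[:,0]<75)&(H[:,1]>120)&(abs(W[:,2]-36)<2.5)&(P[:,0]>40)
q=(abs(W[:,2]-40)<2)&(P[:,0]<70)&(P[:,1]>-48)&(P[:,1]<-2)&(H[:,1]<90)&(H[:,2]>60)
for nm,m in(('green',g),('cell',q)):
    k=P[m]; print(nm,len(k),'z',W[m,2].mean().round(1),'x',np.percentile(k[:,0],[0,3,97,100]).round(1),'y',np.percentile(k[:,1],[3,97]).round(1))
if len(sys.argv)>1: save(sys.argv[1],cv2.resize(p[145:225,225:325],(700,560),interpolation=2))
E
python3 st.py; python3 gap.py g4.png
```

```text
13.0 tcp [529.8 -19.4  46.8] yawY 86.92 tilt [ 0.  0. -1.] F [-2.53  0.32  5.21] w 0.155 q [ -9.2  35.8 112.    0.   32.2 -96.2]
green 66 z 36.3 x [59.9 60.3 80.9 81.2] y [-44.1 -13.4]
cell 196 z 40.1 x [-12.2  -9.   50.7  60.4] y [-46.   -4.9]
```

View pics/g4.png

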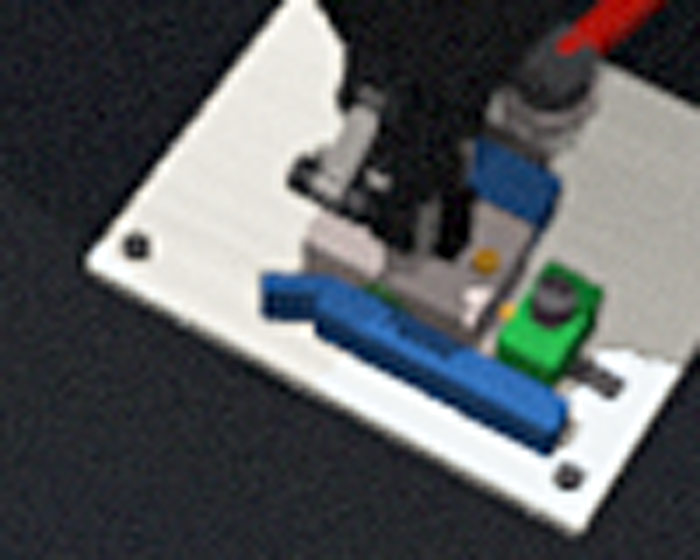

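The cell is in the channel with its front at about (490,325) in the crop. The green face with its brass pin (508,312) is about 8 mm ahead.

Request:
{"fn": "apply_moves", "kwargs": {
  "rows": [
    [0, [0, 0, 0.2], 0],
    [0, [0.8, -0.04, 0], 0],
    [0, [0.8, -0.04, 0], 0],
    [0, [0.8, -0.04, 0], 0],
    [0, [0.8, -0.04, 0], 0],
    [0, [0.8, -0.04, 0], 0],
    [0, [0.5, -0.03, 0], 0],
    [0, [0.5, -0.03, 0], 0],
    [0, [0, 0, 0], 0],
    [0, [0, 0, 0], 0]
  ]
}}

```text
clock: 14.3
tcp_pos: [534.9, -19.6, 46.8]
eef_rot: [[-0.999, 0.054, 0.0], [0.054, 0.999, 0.0], [-0.0, 0.0, -1.0]]
ft_force: [-0.9, -0.0, 2.4]
width: 0.145
```

Request:
{"fn": "apply_moves", "kwargs": {
  "rows": [
    [0, [0.2, 0, 0], 0],
    [0, [0.2, -0.02, 0], 0],
    [0, [0.2, 0, 0], 0],
    [0, [0.2, -0.02, 0], 0],
    [0, [0, 0, 0], 0],
    [0, [0, 0, 0], 0],
    [0, [0, 0, 0], 0],
    [0, [0, 0, 0], 0],
    [0, [0, 0, 0], 0],
    [0, [0, 0, 0], 0]
  ]
}}

```text
clock: 15.55
tcp_pos: [535.6, -19.7, 46.8]
eef_rot: [[-0.999, 0.054, 0.0], [0.054, 0.999, 0.0], [-0.0, 0.0, -1.0]]
ft_force: [-1.1, -0.5, 0.7]
width: 0.152
```

```bash
python3 gap.py; python3 st.py
```

```text
green 71 z 35.8 x [58.9 60.3 81.  81.2] y [-43.9 -13.2]
cell 185 z 40.0 x [-6.5 -3.1 56.6 67.6] y [-45.6  -5.5]
15.6 tcp [535.6 -19.6  46.8] yawY 86.93 tilt [ 0.  0. -1.] F [-1.83 -0.    1.5 ] w 0.15 q [ -9.2  36.1 111.1   0.   32.8 -96.1]
```

Request:
{"fn": "apply_moves", "kwargs": {
  "rows": [
    [0, [0.2, 0, 0], 0],
    [0, [0.2, -0.02, 0], 0],
    [0, [0.2, 0, 0], 0],
    [0, [0.2, -0.02, 0], 0],
    [0, [0, 0, 0], 0],
    [0, [0, 0, 0], 0],
    [0, [0, 0, 0], 0],
    [0, [0, 0, 0], 0],
    [0, [0, 0, 0], 0],
    [0, [0, 0, 0], 0]
  ]
}}

```text
clock: 16.85
tcp_pos: [536.4, -19.7, 46.8]
eef_rot: [[-0.999, 0.054, 0.0], [0.054, 0.999, 0.0], [-0.0, 0.0, -1.0]]
ft_force: [-0.8, 0.6, 0.5]
width: 0.151
```

Request:
{"fn": "apply_moves", "kwargs": {
  "rows": [
    [0, [0.2, 0, 0], 0],
    [0, [0.2, -0.02, 0], 0],
    [0, [0.2, 0, 0], 0],
    [0, [0, -0.02, 0], 0],
    [0, [0, 0, 0], 0],
    [0, [0, 0, 0], 0],
    [0, [0, 0, 0], 0],
    [0, [0, 0, 0], 0],
    [0, [0, 0, 0], 0],
    [0, [0, 0, 0], 0]
  ]
}}

```text
clock: 18.1
tcp_pos: [537.0, -19.8, 46.8]
eef_rot: [[-0.999, 0.054, 0.0], [0.054, 0.999, 0.0], [0.0, 0.0, -1.0]]
ft_force: [0.2, 0.2, -0.1]
width: 0.151
```

Request:
{"fn": "apply_moves", "kwargs": {
  "rows": [
    [0, [0.2, 0, 0], 0],
    [0, [0.2, -0.02, 0], 0],
    [0, [0.1, 0, 0], 0],
    [0, [0, 0, 0], 0],
    [0, [0, 0, 0], 0],
    [0, [0, 0, 0], 0],
    [0, [0, 0, 0], 0],
    [0, [0, 0, 0], 0],
    [0, [0, 0, 0], 0],
    [0, [0, 0, 0], 0]
  ]
}}

```text
clock: 19.35
tcp_pos: [537.5, -19.8, 46.8]
eef_rot: [[-0.999, 0.054, 0.0], [0.054, 0.999, 0.0], [-0.0, 0.0, -1.0]]
ft_force: [-0.7, -0.6, 0.3]
width: 0.148
```

Request:
{"fn": "apply_moves", "kwargs": {
  "rows": [
    [0, [0.2, 0, 0], 0],
    [0, [0.2, -0.02, 0], 0],
    [0, [0.1, 0, 0], 0],
    [0, [0, 0, 0], 0],
    [0, [0, 0, 0], 0],
    [0, [0, 0, 0], 0],
    [0, [0, 0, 0], 0],
    [0, [0, 0, 0], 0],
    [0, [0, 0, 0], 0],
    [0, [0, 0, 0], 0]
  ]
}}

```text
clock: 20.6
tcp_pos: [537.7, -19.7, 46.8]
eef_rot: [[-0.999, 0.054, -0.001], [0.054, 0.999, 0.0], [0.001, 0.0, -1.0]]
ft_force: [-4.9, 0.3, 3.7]
width: 0.151
```

Contact: -4.9 N, with the tool stalled 0.3 mm short of its command. The front edge also works out at the green face. I'll release and lift straight up.

Request:
{"fn": "apply_moves", "kwargs": {
  "rows": [
    [0.2, [0, 0, 0], 0],
    [0.3, [0, 0, 0], 0],
    [0.4, [0, 0, 0], 0],
    [0.4, [0, 0, 0], 0],
    [0.4, [0, 0, 5], 0],
    [0.4, [0, 0, 15], 0],
    [0.4, [0, 0, 20], 0],
    [0.4, [0, 0, 30], 0],
    [0.4, [0, 0, 30], 0],
    [0.4, [0, 0, 0], 0]
  ]
}}

```text
clock: 21.85
tcp_pos: [538.9, -19.9, 149.8]
eef_rot: [[-0.999, 0.054, 0.005], [0.054, 0.999, -0.001], [-0.005, -0.0, -1.0]]
ft_force: [-0.2, 0.6, -0.4]
width: 0.398
```

```bash
python3 gap.py g5.png; python3 st.py
```

```text
green 72 z 36.4 x [59.1 59.7 80.7 81.2] y [-43.7 -12.6]
cell 225 z 40.0 x [-4.8 -3.3 58.4 69.4] y [-45.5  -4.6]
21.9 tcp [538.3 -19.8 148.4] yawY 86.93 tilt [ 0.003 -0.    -1.   ] F [-0.2  -0.6   0.05] w 0.401 q [ -9.1  27.1 106.7   0.   46.  -96.1]
```

View pics/g5.png

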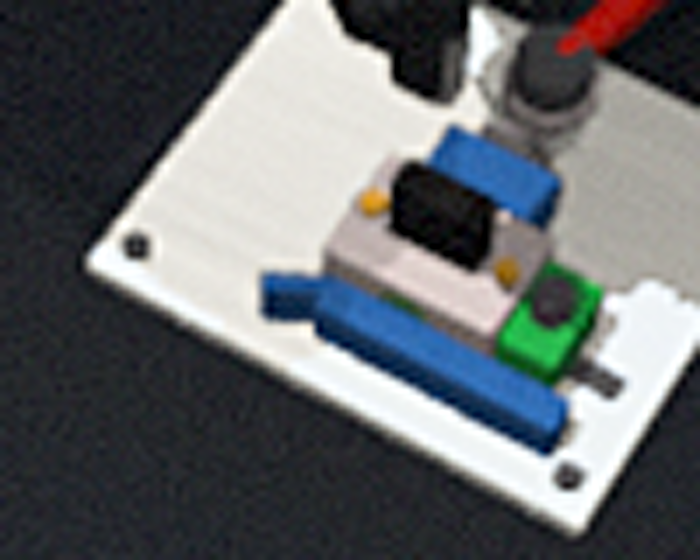

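The cell is home: it sits flush to the green stop at (510,320) in the crop, with no pin visible. The lever is next. I'll shut the fingers, turn the tool so its flat side lies along the arm (a half-turn keeps j6 in range), and go down on the lever's clockwise side.

Request:
{"fn": "apply_moves", "kwargs": {
  "rows": [
    [0, [0, 0, 0], -10.6],
    [0, [6, 16, 0], -10.6],
    [0, [6, 16, 0], -10.6],
    [0, [6, 16, 0], -10.6],
    [0, [6, 16, 0], -10.6],
    [0, [6, 16, 0], -10.6],
    [0, [6, 16, 0], -10.6],
    [0, [6, 16, 0], -10.6],
    [0, [6, 16, 0], -10.6],
    [0, [6, 15, 0], -10.6]
  ]
}}

```text
clock: 23.15
tcp_pos: [591.7, 123.7, 146.0]
eef_rot: [[0.332, 0.943, -0.001], [0.943, -0.332, -0.0], [-0.001, -0.001, -1.0]]
ft_force: [0.0, -0.0, -0.3]
width: -0.003
```

Request:
{"fn": "apply_moves", "kwargs": {
  "rows": [
    [0, [0, 0, 0], -10],
    [0, [0, 0, 0], -10],
    [0, [0, 0, 0], -10],
    [0, [0, 0, -10], -10],
    [0, [0, 0, -20], -10],
    [0, [0, 0, -20], -10],
    [0, [0, 0, -20], -10],
    [0, [0, 0, -15], -9],
    [0, [0, 0, 0], -9],
    [0, [0, 0, 0], 0]
  ]
}}

```text
clock: 24.4
tcp_pos: [591.5, 123.1, 61.0]
eef_rot: [[0.956, -0.293, -0.002], [-0.293, -0.956, -0.0], [-0.001, 0.001, -1.0]]
ft_force: [-1.2, -0.0, -0.6]
width: -0.003
```

```bash
cat > lev.py <<'E'
from h import *
import sys
p,d,c=cap('scene'); hsv=cv2.cvtColor(p,cv2.COLOR_RGB2HSV)
m=(cv2.inRange(hsv,np.array((0,150,60)),np.array((8,255,255)))|cv2.inRange(hsv,np.array((172,150,60)),np.array((180,255,255))))
m[:100]=0;m[230:]=0;m[:,:220]=0;m[:,380:]=0
ys,xs=np.nonzero(m); W=plane(c,np.c_[xs,ys],50); D=bydepth(c,np.c_[xs,ys],d)
k=(abs(D[:,2]-50)<4); D=D[k]; pv=np.array([541.9,57.6]); r=D[:,:2]-pv; rr=np.linalg.norm(r,axis=1)
if len(D)>5: 
    mean=D[:,:2].mean(0)
    (vx,vy,x0,y0)=cv2.fitLine(D[:,:2].astype(np.float32),cv2.DIST_L2,0,.01,.01).ravel(); 
    a=np.degrees(np.arctan2(vy,vx)); a+=180*(np.dot([vx,vy],mean-pv)<0)
    print('n',len(D),'rmax',rr.max().round(1),'far',D[rr.argmax(),:2].round(1),'line ang',round(a,1),'off from pivot',round(float((x0-pv[0])*-vy+(y0-pv[1])*vx),1),'q',round(np.radians(a%360+3.08)-1.047,2))
if len(sys.argv)>1: save(sys.argv[1],cv2.resize(p[100:240,220:380],(640,560),interpolation=2))
E
python3 lev.py l1.png; python3 st.py
```

```text
n 126 rmax 83.7 far [571.9 135.7] line ang 72.3 off from pivot -0.5 q 0.27
24.45 tcp [591.7 123.2  61.4] yawY -106.88 tilt [-0.001 -0.    -1.   ] F [-0.36  0.38 -0.1 ] w 0.005 q [  5.5  38.5 100.7  -0.   40.8 112.4]
```

View pics/l1.png

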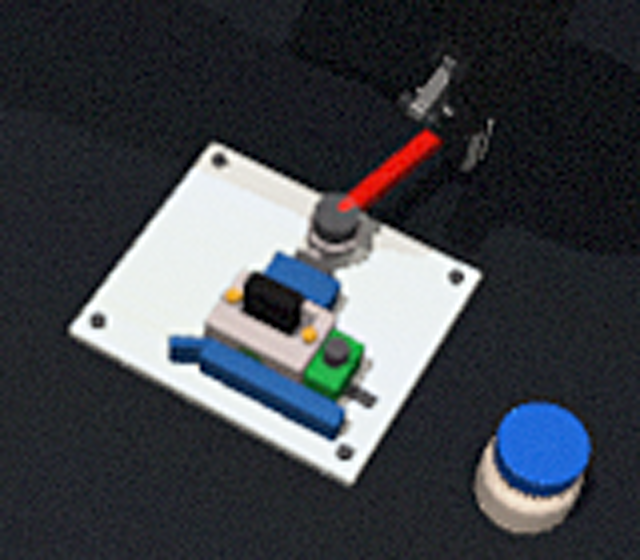

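The lever is at q=0.27, with the red bar from (340,205) to (435,140). The shut fingers are above and beside it. I'll work out the arc.

Run:
```python
import numpy as np
pv=np.array([541.9,57.6])
def C(ph,s=17,r=78):
    a=np.radians(ph);u=np.array([np.cos(a),np.sin(a)]);n=np.array([-u[1],u[0]]);return pv+r*u-s*n
c0=np.array([591.7,123.2]); print('to s=19',(C(72.3,19)-c0).round(1))
prev=C(72.3,19); 
for i in range(1,33):
    q=C(72.3+3*i); print(i,round(72.3+3*i,1),np.round(q-prev,1).tolist()); prev=prev+np.round(q-prev,1)
```

```text
to s=19 [-8.   2.9]
1 75.3 [-5.6, 2.6]
2 78.3 [-3.8, 1.8]
3 81.3 [-3.8, 1.6]
4 84.3 [-4.0, 1.4]
5 87.3 [-4.0, 1.2]
6 90.3 [-4.0, 1.0]
7 93.3 [-4.1, 0.7]
8 96.3 [-4.2, 0.6]
9 99.3 [-4.1, 0.3]
10 102.3 [-4.2, 0.1]
11 105.3 [-4.2, -0.1]
12 108.3 [-4.2, -0.3]
13 111.3 [-4.1, -0.6]
14 114.3 [-4.1, -0.7]
15 117.3 [-4.1, -1.0]
16 120.3 [-4.0, -1.2]
17 123.3 [-3.9, -1.4]
18 126.3 [-3.9, -1.6]
19 129.3 [-3.8, -1.8]
20 132.3 [-3.6, -2.0]
21 135.3 [-3.6, -2.2]
22 138.3 [-3.4, -2.4]
23 141.3 [-3.4, -2.5]
24 144.3 [-3.1, -2.7]
25 147.3 [-3.1, -2.9]
26 150.3 [-2.8, -3.0]
27 153.3 [-2.8, -3.2]
28 156.3 [-2.5, -3.3]
29 159.3 [-2.4, -3.5]
30 162.3 [-2.2, -3.5]
31 165.3 [-1.9, -3.7]
32 168.3 [-1.8, -3.8]
```

Request:
{"fn": "apply_moves", "kwargs": {
  "rows": [
    [0, [0, 0, -10], 0],
    [0, [0, 0, -10], 0],
    [0, [0, 0, -7], 0],
    [0, [0, 0, 0], 0],
    [0, [0, 0, 0], 0],
    [0, [0, 0, 0], 0],
    [0, [0, 0, 0], 0],
    [0, [0, 0, 0], 0],
    [0, [0, 0, 0], 0],
    [0, [0, 0, 0], 0]
  ]
}}

```text
clock: 25.7
tcp_pos: [592.0, 123.2, 34.8]
eef_rot: [[0.956, -0.294, 0.0], [-0.294, -0.956, -0.0], [0.0, 0.0, -1.0]]
ft_force: [0.5, 0.3, 0.6]
width: -0.002
```

Request:
{"fn": "apply_moves", "kwargs": {
  "rows": [
    [0, [-4, 1.5, 0], 0],
    [0, [-4, 1.4, 0], 0],
    [0, [-3, 1.4, 0], 1.5],
    [0, [-2.6, 1.2, 0], 1.5],
    [0, [-3.8, 1.8, 0], 3],
    [0, [-3.8, 1.6, 0], 3],
    [0, [-4, 1.4, 0], 3],
    [0, [-4, 1.2, 0], 3],
    [0, [-4, 1, 0], 3],
    [0, [0, 0, 0], 0]
  ]
}}

```text
clock: 26.95
tcp_pos: [558.6, 135.8, 34.9]
eef_rot: [[1.0, 0.017, -0.0], [0.017, -1.0, -0.0], [-0.0, 0.0, -1.0]]
ft_force: [-0.3, 0.1, 0.0]
width: 0.004
```

```bash
python3 st.py; python3 lev.py
```

```text
26.95 tcp [558.6 135.8  34.9] yawY -89.04 tilt [-0. -0. -1.] F [-0.27  0.13  0.01] w 0.004 q [  7.1  39.2 105.8  -0.   35.   96.1]
n 102 rmax 96.3 far [534.  153.5] line ang 91.4 off from pivot 0.2 q 0.6
```

The lever follows, now at q=0.60. Continuing in arcs.

Request:
{"fn": "apply_moves", "kwargs": {
  "rows": [
    [0, [-4.1, 0.7, 0], 3],
    [0, [-4.2, 0.6, 0], 3],
    [0, [-4.1, 0.3, 0], 3],
    [0, [-4.2, 0.1, 0], 3],
    [0, [-4.2, -0.1, 0], 3],
    [0, [-4.2, -0.3, 0], 3],
    [0, [-4.1, -0.6, 0], 3],
    [0, [-4.1, -0.7, 0], 3],
    [0, [0, 0, 0], 0],
    [0, [0, 0, 0], 0]
  ]
}}

```text
clock: 28.25
tcp_pos: [526.2, 135.9, 35.0]
eef_rot: [[0.908, 0.42, 0.001], [0.42, -0.908, 0.0], [0.001, 0.0, -1.0]]
ft_force: [3.5, 3.6, 0.0]
width: -0.002
```

```bash
python3 st.py; python3 lev.py; python3 gap.py
```

```text
28.25 tcp [526.2 135.9  35. ] yawY -65.16 tilt [ 0.001  0.    -1.   ] F [3.52 3.58 0.03] w -0.002 q [  7.5  37.6 110.4   0.   31.9  72.7]
n 163 rmax 108.8 far [492.8 154.7] line ang 115.5 off from pivot -0.0 q 1.02
green 72 z 36.4 x [58.9 59.4 80.6 81. ] y [-43.7 -12. ]
cell 219 z 39.9 x [-5.1 -3.2 57.9 58.9] y [-46.9  -7.6]
```

Request:
{"fn": "apply_moves", "kwargs": {
  "rows": [
    [0, [-4.1, -1, 0], 3],
    [0, [-4, -1.2, 0], 3],
    [0, [-3.9, -1.4, 0], 3],
    [0, [-3.9, -1.6, 0], 3],
    [0, [0, 0, 0], 0],
    [0, [0, 0, 0], 0],
    [0, [-3.8, -1.8, 0], 3],
    [0, [-3.6, -2, 0], 3],
    [0, [0, 0, 0], 0],
    [0, [0, 0, 0], 0]
  ]
}}

```text
clock: 29.6
tcp_pos: [502.5, 126.9, 34.9]
eef_rot: [[0.734, 0.679, 0.0], [0.679, -0.734, 0.0], [0.0, 0.0, -1.0]]
ft_force: [1.7, 5.0, 3.8]
width: -0.003
```

```bash
python3 st.py; python3 lev.py; python3 gap.py
```

```text
29.6 tcp [502.5 126.9  34.9] yawY -47.2 tilt [ 0.  0. -1.] F [1.75 5.   3.8 ] w -0.003 q [  6.9  36.4 114.    0.   29.6  54.1]
n 161 rmax 108.2 far [466.4 135.1] line ang 133.3 off from pivot -1.3 q 1.33
green 76 z 36.0 x [59.2 59.4 81.1 81.3] y [-44.1 -13.5]
cell 217 z 40.0 x [-4.8 -2.9 58.3 62.6] y [-47.2  -6.5]
```

Request:
{"fn": "apply_moves", "kwargs": {
  "rows": [
    [0, [-3.6, -2.2, 0], 3],
    [0, [-3.4, -2.4, 0], 3],
    [0, [-3.4, -2.5, 0], 3],
    [0, [-3.1, -2.7, 0], 3],
    [0, [-3.1, -2.9, 0], 3],
    [0, [-2.8, -3, 0], 3],
    [0, [-2.8, -3.2, 0], 3],
    [0, [-2.5, -3.3, 0], 3],
    [0, [0, 0, 0], 0],
    [0, [0, 0, 0], 0]
  ]
}}

```text
clock: 30.95
tcp_pos: [477.5, 104.4, 34.7]
eef_rot: [[0.394, 0.919, -0.001], [0.919, -0.394, -0.0], [-0.0, -0.0, -1.0]]
ft_force: [0.9, -0.4, -0.4]
width: -0.002
```

```bash
python3 st.py; python3 lev.py; python3 gap.py
```

```text
30.95 tcp [477.5 104.4  34.7] yawY -23.19 tilt [-0.001 -0.    -1.   ] F [ 0.9  -0.42 -0.37] w -0.002 q [  4.6  35.2 118.1  -0.   26.8  27.8]
n 182 rmax 107.2 far [435.1  67.9] line ang 175.2 off from pivot -1.4 q 2.06
green 72 z 36.3 x [58.8 59.1 80.7 81.2] y [-44.1 -12.4]
cell 220 z 40.0 x [-5.  -3.9 58.5 62.3] y [-47.2  -7. ]
```

The lever snapped to q=2.06 and the tool force is about zero. I'll back off from the lever, then lift clear.

Request:
{"fn": "apply_moves", "kwargs": {
  "rows": [
    [0, [3, 7, 0], 0],
    [0, [3, 7, 0], 0],
    [0, [0, 0, 15], 0],
    [0, [0, 0, 30], 0],
    [0, [0, 0, 40], 0],
    [0, [0, 0, 40], 0],
    [0, [0, 20, 30], 0],
    [0, [0, 40, 0], 0],
    [0, [0, 40, 0], 0],
    [0, [0, 30, 0], 0]
  ]
}}

```text
clock: 32.3
tcp_pos: [483.2, 250.0, 191.0]
eef_rot: [[0.391, 0.92, 0.001], [0.92, -0.391, 0.0], [0.001, 0.001, -1.0]]
ft_force: [1.0, -0.9, 0.5]
width: -0.001
```

```bash
python3 st.py; python3 lev.py l2.png; python3 gap.py g6.png
python3 - <<'E'
from h import *
a=cv2.imread('pics/l2.png');b=cv2.imread('pics/g6.png')
p,_,_=cap('scene'); t,_,_=cap('top')
cv2.imwrite('pics/fin.png',np.hstack([cv2.resize(cv2.cvtColor(p,cv2.COLOR_RGB2BGR),(400,300)),cv2.resize(b,(400,300))]));
E
```

```text
32.3 tcp [483.2 250.  191. ] yawY -23.04 tilt [ 0.001  0.    -1.   ] F [ 0.99 -0.89  0.49] w -0.001 q [ 20.4  24.2 103.5  -0.   52.2  43.4]
n 184 rmax 107.6 far [434.8  68.5] line ang 175.2 off from pivot -1.3 q 2.07
green 67 z 36.3 x [59.2 60.1 80.5 80.6] y [-43.6 -12.2]
cell 218 z 40.1 x [-5.3 -3.7 58.3 59.1] y [-46.5  -7. ]
```

View pics/fin.png

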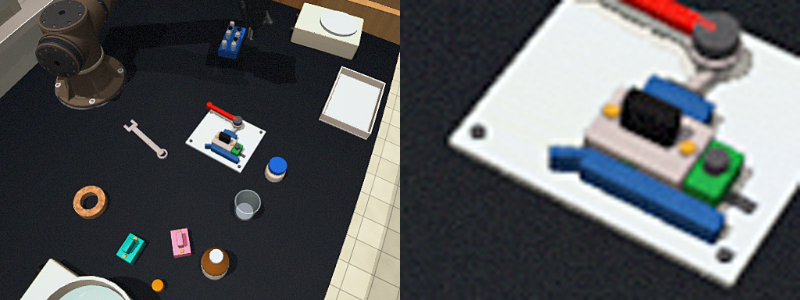

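View pics/l2.png

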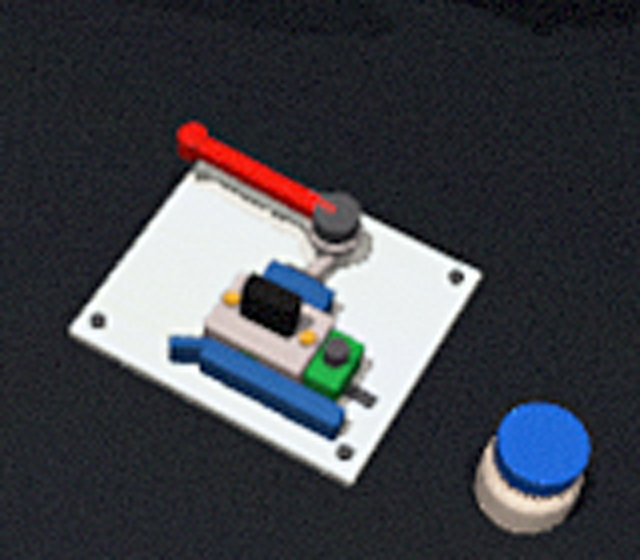

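The final views show the cell between the fence and jaw, flush against the green stop at (320,350). The lever points along -x at its stop, the bystanders are undisturbed and the gripper is clear.

```bash
python3 -c "
from h import *
print(ctrl.job_done())"
```

```text
the job is handed in; nothing more can be done
None
```

The flow cell is clamped home in the cam clamp, the lever is over centre at its stop, and the job was handed in at about 32 s of the 72 s allowed.

**What I did:** I gripped the steel cell by its black tab, lowered it onto the bed before the fence and slid it along the channel in small steps. At the stop the measured push was 4.9 N. I released it and lifted clear, then pushed the lever's side round with shut fingers. It snapped past centre by itself, and I backed off and lifted away.

**Last checks:**
- **Lever:** it measures q = 2.07, against the stop at 2.05. The highest force I read while swinging it was about 6.5 N, but I only read forces at the end of each move call.
- **Cell home:** its front edge measures about 59 mm and the stop's face about 59.5 mm along the same axis, equal to within the camera's roughly 1.5 mm pixels. The brass pin can't be seen between them. The pin's own travel can't be read, so "flush" rests on the contact force and the picture.
- **Bystanders:** they look unmoved in the final picture; I did not measure them again.
- **Gripper:** it ended more than 150 mm from the clamp, touching nothing.

**Disagreements:**
- **Channel middle:** the two cameras differed by about 3 mm across the channel. I aimed in between, and the cell went in without touching the sides.
- **Bed contact:** when I first set the cell on the bed I pressed down with about 17–20 N for a moment before easing off.

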